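# Gather the nuts in the tote's pouring corner and hold it tipped

### The arm

A 6-joint arm with a two-finger parallel gripper is mounted at the origin on a cart in front of the work surface, level with it; the furniture and walls round the work are solid. World frame = base frame: x ahead of the robot, y to its left, z up, the work surface at z = 0. Lengths are in m, angles in rad, forces in N, time in s.
With the tool pointing down it reaches from about 0.35 to 0.925 m from the base axis. Payload 6.4 kg.
Tool frame: the origin (TCP) lies midway between the tips of the shut fingers; the grasp point (between the pads) lies 19 mm behind it (env.grasp_offset is the distance from the TCP to the grasp point, in m); z points along the fingers, y is the line along which they close (so a half turn about z gives the same grasp; the last joint's range is limited). The gripper opens to 85 mm and grips with 20 to 120 N. Pads are 22 mm wide; open, the fingers measure 114 mm over their backs; the gripper's body (76 mm by 85 mm) begins 54 mm behind the grasp point. The pads swing forward as they close: fully open they stand 13 mm farther back than shut.
Start: joints at [1.081, 0.245, 1.558, -0, 1.339, -0.174], TCP at [0.202, 0.618, 0.231] pointing down, gripper open.
Joint ranges: [-3.13, 3.13], [-1.02, 2.26], [0.13, 2.54], [-0.95, 4.09], [0.21, 2.88], [-2.74, 2.74]. Speed limits (rad/s): [2.57, 2.57, 3.14, 3.14, 3.14, 3.14].

### API

Orientations are given as a unit quaternion [x, y, z, w].
In Python, from station import env gives the robot as it stands.
- The arm moves only by the tool apply_moves, never from a script. Its argument "plan" is one flat list of numbers, 5 for each row, row after row: the shift along the tool's x, y, z in units of 25 mm (1.0 is 25 mm), then the turn about the tool's z in units of 5 degrees (1.0 is 5 degrees), then the finger opening in mm, from 0 to 85.4. In form: [tx, ty, tz, roll, fingers, tx, ty, tz, roll, fingers, ...]. A call has 1 to 8 rows; each row is the pose to reach, as a shift and turn from the pose commanded when the call began, along the tool's axes at that moment; what a row does not reach only later rows make up. A row lasts 1/10 s, in which the tool goes at most 50 mm and 8.59 degrees, less where a joint would pass 70% of its speed; a pose out of reach is approached as far as the arm can. A call with a gripper value outside its range is refused whole. The fingers move at their own pace and stop on an object; "grip_force" is the grip in N (left out, the last holds). Time passes only in rows, so rows that repeat a pose let the fingers close. It gives the time, the measured TCP pose, the force, the opening and the grip force at its end, in the units of the state.
- env.sense(): the state, without advancing time (a new reading comes with each control period).
- env.grab_frame(name): name is "scene" or "side" or "wrist"; returns a dict with "image" (384x512x3 uint8, red, green, blue), "fx", "fy", "cx", "cy" (pixels), "xyz" and "attitude" of the camera in the world; the wrist camera has in their place "mount" (4x4, takes a point from camera to tool coordinates, whose origin is the TCP and whose axes are the flange's). Camera axes: x right, y up, looking along -z (the intrinsics and any distortion apply to the point x, -y, -z); pixel columns grow to the right and rows downward; lengths in m; the calibration is good to about 2 mm. A picture is of the moment at which its call begins: read the wrist's pose just before it. There is no depth.
- env.hand_in(): hands the job in; it is judged then, once.
The state is a dict: "time": time; "q": joint angles; "qvel": joint speeds; "joint_torque": joint torques, N m; "eef_pos": TCP position; "orientation": TCP orientation; "ft_force": force on the tool from outside, world axes, zero at the start; "torque": the same for the moment, N m; "width": finger opening in m; "grip_force": force on a finger pad.
Only numpy, scipy, OpenCV 4.12 (cv2) and the standard library are available. Lean on these libraries where they do the work, as an engineer would, in place of code of your own. Each camera call takes 0.05 s, during which the arm holds its last target. There are 200 camera calls.

### The job

Take the lid off the small wooden hardware tote by its knob and lay it flat on clear bench, knob up, without dropping it. Then take the tote by a wall, lift it well clear of the bench and tip it until all four steel nuts have slid together into its cut-down pouring corner, spilling none and leaving the other things on the bench where they are. Finish while still holding the tote up, tipped and still, so that a workmate can pick the nuts out of that corner: do not put it down or let go.

Things in the scene. Friction and masses are not known exactly. Their poses are not given: they have to be found in the camera images.
- tote: open-topped box-jointed tote of pale wood, 180 (its x) x 140 (its y) x 60 mm high, walls 9 mm, floor 6 mm thick, about 0.3 kg empty, loose on the bench; origin at the centre of its underside, z up. The corner at its (-x, -y) is cut down; it starts pointing towards the robot, within about 45 degrees. The +x and +y walls have full height all along
- pour_corner (a point): inner floor corner at the tote's pouring corner, (-81, -61, 6) mm in the tote's frame. Both walls that meet here are cut down: 30 mm high for the first 35 mm from the outer corner, then rising at 45 degrees to the full 60 mm at 65 mm from it. Nuts that slide gently stay behind this low lip up to at least 45 degrees of tip
- pour_foot (a point): the outer bottom corner of the tote below the pouring corner, at (-90, -70, 0) mm in the tote's frame: the lowest point of the tote when it is tipped to that corner
- rim_x (a point): middle of the top of the tote's +x wall, (85.5, 0, 60) mm in its frame; the wall is 9 mm thick across the tote's x and, with the lid off, can be pinched from above; fingertips 30 mm below the rim stay clear of the nuts
- rim_y (a point): the same for the +y wall, (0, 65.5, 60) mm; 9 mm thick across the tote's y
- lid: loose lid of the same wood, 0.16 kg: 180 x 140 x 9 mm panel over a 156 x 116 x 6 mm locating board that drops 6 mm into the tote's mouth with 3 mm play; origin at the centre of that board's underside (0 above the bench when laid down), z up through the knob; panel top at 15, knob top at 52 mm. Starts on the tote, axes along the tote's, origin 54 mm above the tote's
- knob (a point): middle of the grip of the lid's turned wooden knob, 39 mm above the lid's origin: round, 30 mm diameter from 32 to 46 mm above the lid's origin, on a 16 mm neck
- clear_patch (a point): middle of a patch of bare bench to the right of the tote, between the vice and the drawers, clear over 150 (x) x 210 (y) mm: room for the lid with its long side along world y
- nut_1: steel M12 hexagon nut lying flat in the tote, 19 mm across flats, 10 mm high, 17 g; one of four alike; origin at the centre of its underside. It starts to slide on the waxed floor at a tilt of about 10 degrees, drags more along a wall; 30 to 36 degrees straight towards the corner gathers them, and swinging the low side to and fro a little frees one that hangs
- nut_2: steel M12 hexagon nut lying flat in the tote, 19 mm across flats, 10 mm high, 17 g; one of four alike; origin at the centre of its underside. It starts to slide on the waxed floor at a tilt of about 10 degrees, drags more along a wall; 30 to 36 degrees straight towards the corner gathers them, and swinging the low side to and fro a little frees one that hangs
- nut_3: steel M12 hexagon nut lying flat in the tote, 19 mm across flats, 10 mm high, 17 g; one of four alike; origin at the centre of its underside. It starts to slide on the waxed floor at a tilt of about 10 degrees, drags more along a wall; 30 to 36 degrees straight towards the corner gathers them, and swinging the low side to and fro a little frees one that hangs
- nut_4: steel M12 hexagon nut lying flat in the tote, 19 mm across flats, 10 mm high, 17 g; one of four alike; origin at the centre of its underside. It starts to slide on the waxed floor at a tilt of about 10 degrees, drags more along a wall; 30 to 36 degrees straight towards the corner gathers them, and swinging the low side to and fro a little frees one that hangs
- tape_measure: tape measure, 39 x 86 x 61 mm; a bystander, loose; origin at the centre of its underside
- try_square: try square with a wooden stock, 106 x 168 x 17 mm, lying flat; a bystander, loose; origin at the centre of its underside
- block_plane: small metal block plane, 45 x 162 x 41 mm; a bystander, loose; origin at the centre of its underside
- masking_tape: roll of masking tape lying flat, 98 mm across, 25 mm high; a bystander, loose; origin at the centre of its underside
- block_sander: hand sanding block with a pale rounded grip, 62 x 105 x 42 mm; a bystander, loose; origin at the centre of its underside

How it is judged:
By the outcome, as a careful person would: the job done as asked, in the order asked, and still so for the second after the job is handed in, while the arm keeps its last pose, push and grip.
It also fails if it takes over 64 s, if anything falls off the work surface, if the arm or the gripper's body presses on something with over 40 N, if the wrist force passes 120 N, or if a joint passes its speed limit or range.

## Working session

There is one attempt and no reset: what is moved stays moved. The work goes in short steps, Python scripts to look and compute and a tool call to move; the robot and the scene stay as the last step left them, time stands still between calls to the robot, and variables do not carry over. Pictures are saved under pics/ and viewed, at most 10 in all, crops included, and the job is handed in when it is done.

Besides the shell and the picture viewer there is one more tool, called after "Emit:" by a JSON object that holds its "fn" and its "kwargs". apply_moves: Moves the arm, as the interface text tells. Its arguments: {"type":"object","properties":{"plan":{"type":"array"},"grip_force":{"type":"number"}},"required":["plan"]}

```bash
mkdir -p pics; ls; python3 - <<'E'
from station import env
import cv2,numpy as np
s=env.sense();print({k:np.round(v,3) for k,v in s.items()});print([a for a in dir(env) if a[0]!='_'],env.grasp_offset)
ims=[]
for n in("scene","side","wrist"):
    f=env.grab_frame(n);cv2.imwrite(f"pics/{n}0.png",f["image"][:,:,::-1]);ims.append(f["image"][:,:,::-1])
    print(n,{k:np.round(v,4).tolist() for k,v in f.items() if k!="image"})
cv2.imwrite("pics/all0.png",cv2.resize(np.vstack([np.hstack(ims[:2]),np.hstack([ims[2],ims[2]*0])]),(800,600)))
E
```

```text
pics
{'time': np.float64(0.0), 'q': array([ 1.081,  0.246,  1.559, -0.   ,  1.339, -0.174]), 'qvel': array([-0.001,  0.001,  0.   , -0.   , -0.001,  0.001]), 'joint_torque': array([ 1.0000e-03, -4.2949e+01, -3.2613e+01, -0.0000e+00,  5.0000e-03,
       -0.0000e+00]), 'eef_pos': array([0.202, 0.617, 0.23 ]), 'orientation': array([ 0.157,  0.988, -0.001, -0.   ]), 'ft_force': array([-0.554,  0.518, -0.095]), 'torque': array([0.038, 0.   , 0.053]), 'grip_force': np.float64(0.0), 'width': np.float64(0.085)}
['MotionError', 'grab_frame', 'grasp_offset', 'hand_in', 'sense'] 0.0187
scene {'fx': 376.335, 'fy': 376.335, 'cx': 258.3759, 'cy': 190.9834, 'xyz': [0.0732, -0.4759, 0.7479], 'attitude': [0.3699, -0.1493, -0.3573, 0.8445]}
side {'fx': 387.1893, 'fy': 387.1893, 'cx': 251.184, 'cy': 193.7946, 'xyz': [0.6758, -0.452, 0.8987], 'attitude': [0.2763, 0.0404, 0.1335, 0.9509]}
wrist {'fx': 294.5782, 'fy': 294.5782, 'cx': 255.0484, 'cy': 192.6935, 'mount': [[-0.0004, 0.959, 0.2833, 0.0721], [1.0, 0.0005, 0.0, 0.0006], [-0.0001, 0.2833, -0.959, -0.1425], [0.0, 0.0, 0.0, 1.0]]}
```

View pics/all0.png

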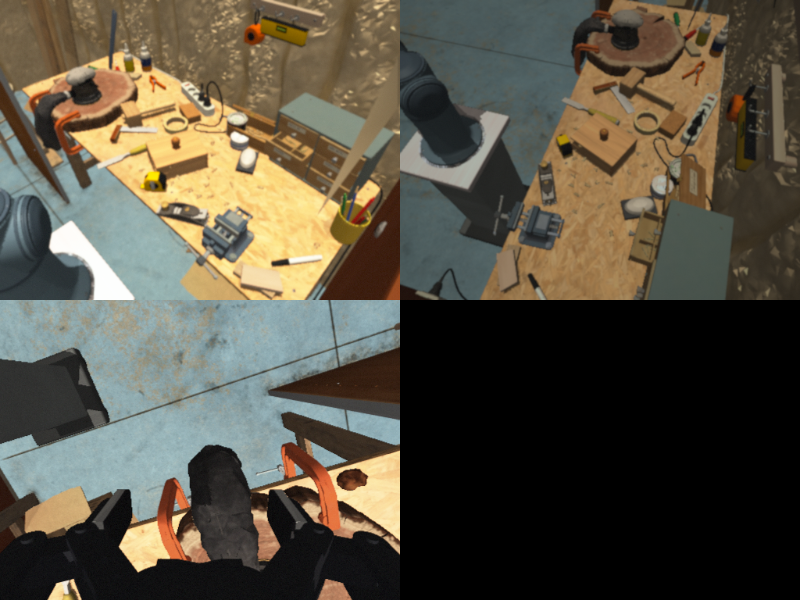

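```bash
python3 - <<'E'
import cv2,numpy as np
a=cv2.imread("pics/scene0.png")[110:310,120:320];b=cv2.imread("pics/side0.png")[110:310,180:380]
cv2.imwrite("pics/crop0.png",np.hstack([cv2.resize(a,(400,400),interpolation=2),cv2.resize(b,(400,400),interpolation=2)]))
E
cat >h.py <<'E'
import numpy as np,cv2
from scipy.spatial.transform import Rotation as R
from station import env
def cam(n):
    s=env.sense();f=env.grab_frame(n)
    if n=="wrist":
        T=np.eye(4);T[:3,:3]=R.from_quat(s["orientation"]).as_matrix();T[:3,3]=s["eef_pos"];T=T@np.array(f["mount"])
        f["Rm"],f["c"]=T[:3,:3],T[:3,3]
    else: f["Rm"],f["c"]=R.from_quat(f["attitude"]).as_matrix(),np.array(f["xyz"])
    return f
def ray(f,p):
    d=f["Rm"]@np.array([(p[0]-f["cx"])/f["fx"],-(p[1]-f["cy"])/f["fy"],-1]);return d/np.linalg.norm(d)
def plane(f,p,z):
    d=ray(f,p);return f["c"]+d*(z-f["c"][2])/d[2]
def tri(obs):
    A=np.zeros((3,3));b=np.zeros(3)
    for f,p in obs:
        d=ray(f,p);M=np.eye(3)-np.outer(d,d);A+=M;b+=M@f["c"]
    x=np.linalg.solve(A,b);return x,[float(np.linalg.norm(np.cross(x-f["c"],ray(f,p)))) for f,p in obs]
def proj(f,X):
    v=f["Rm"].T@(np.array(X)-f["c"]);return np.array([f["cx"]+f["fx"]*v[0]/-v[2],f["cy"]-f["fy"]*v[1]/-v[2]])
def save(f,n): cv2.imwrite("pics/"+n,f["image"][:,:,::-1])
E
```

```text
(no output)
```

View pics/crop0.png

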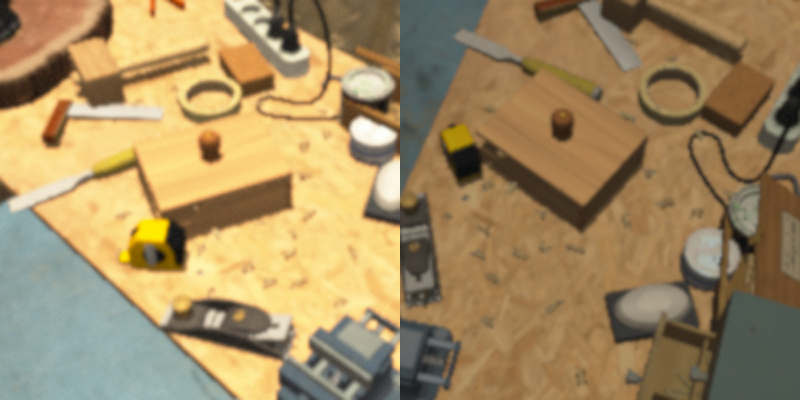

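```bash
python3 - <<'E'
from h import *
np.set_printoptions(precision=4,suppress=True)
a=cam("scene");b=cam("side")
S=lambda x,y:(x/2+120,y/2+110)
D=lambda x,y:((x-400)/2+180,y/2+110)
print("knob",tri([(a,S(209,144)),(b,D(562,122))]))
sc=[(133,148),(270,118),(292,174),(163,210)];sd=[(480,133),(540,68),(648,145),(583,208)]
for i in range(4): print("sc",plane(a,S(*sc[i]),.069),"sd",plane(b,D(*sd[i]),.069))
for n,p in dict(plane_=(225,325),vice=(335,355),tape=(155,245),sand=(385,190),cup=(370,85),jar=(372,140)).items(): print(n,plane(a,S(*p),.02))
for n,p in dict(plane_=(420,250),tape=(460,150),sanderL=(612,310),sandR=(690,320),drawer=(640,370),jar=(710,255),viceR=(458,350),square=(590,90),mask=(672,95)).items(): print(n,plane(b,D(*p),.02))
E
```

```text
knob (array([0.5364, 0.1156, 0.0878]), [0.0005497509158446843, 0.0005497509158446475])
sc [0.4728 0.2002 0.069 ] sd [0.4346 0.083  0.069 ]
sc [0.6459 0.1106 0.069 ] sd [0.4796 0.2097 0.069 ]
sc [0.5848 0.0096 0.069 ] sd [0.6495 0.1246 0.069 ]
sc [0.4275 0.0809 0.069 ] sd [0.592 0.011 0.069]
plane_ [ 0.3867 -0.0725  0.02  ]
vice [ 0.4447 -0.1898  0.02  ]
tape [0.4071 0.0808 0.02  ]
sand [ 0.6864 -0.0685  0.02  ]
cup [0.8551 0.0956 0.02  ]
jar [0.7544 0.0095 0.02  ]
plane_ [ 0.4047 -0.0768  0.02  ]
tape [0.4031 0.0803 0.02  ]
sanderL [ 0.6556 -0.0884  0.02  ]
sandR [ 0.7481 -0.0752  0.02  ]
drawer [ 0.7035 -0.151   0.02  ]
jar [0.7569 0.0166 0.02  ]
viceR [ 0.4939 -0.1863  0.02  ]
square [0.5483 0.2293 0.02  ]
mask [0.6632 0.2526 0.02  ]
```

Emit:
{"fn": "apply_moves", "kwargs": {"plan": [-1.2,-1,-1,0,85,-2.4,-2,-2,0,85,-3.6,-3,-3,0,85,-4.8,-4,-4,0,85,-6,-5,-4,0,85,-7.2,-6,-4,0,85,-8.6,-7,-4,0,85,-10,-8,-4,0,85]}}

```text
time: 1.05
eef_pos: [0.3779, 0.3487, 0.3314]
orientation: [0.157, 0.988, 0.0, 0.0]
ft_force: [0.4, 0.8, 0.3]
width: 0.085
grip_force: 0.0
```

Emit:
{"fn": "apply_moves", "kwargs": {"plan": [-1.4,-1,0,0,85,-2.8,-2,0,0,85,-4.2,-3.2,0,0,85,-5.6,-4.4,0,0,85,-6.8,-5.4,0,0,85,-8,-6.4,0,0,85,-9,-7.2,0,0,85,-9,-7.2,0,0,85]}}

```text
time: 1.85
eef_pos: [0.5367, 0.1062, 0.3308]
orientation: [0.16, 0.987, -0.0, -0.0]
ft_force: [0.2, 0.2, -0.4]
width: 0.0849
grip_force: 0.0
```

```bash
python3 - <<'E'
from h import *
s=env.sense();print(np.round(s["eef_pos"],4),np.round(s["orientation"],3),np.round(s["q"],3))
f=cam("wrist");save(f,"w1.png")
E
```

```text
[0.5367 0.1062 0.3308] [ 0.16   0.987 -0.    -0.   ] [-1.200e-02 -6.400e-02  1.708e+00 -1.000e-03  1.498e+00 -1.262e+00]
```

View pics/w1.png

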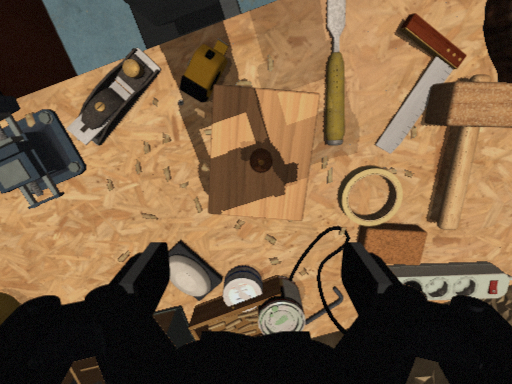

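```bash
python3 - <<'E'
from h import *
np.set_printoptions(precision=4,suppress=True)
f=cam("wrist");a=cam("scene");b=cam("side")
S=lambda x,y:(x/2+120,y/2+110)
D=lambda x,y:((x-400)/2+180,y/2+110)
print("knob",tri([(f,(261,160)),(a,S(209,144)),(b,D(562,122))]),plane(f,(261,160),.095))
C=[(213,85),(320,92),(303,221),(208,213)]
P=[plane(f,c,.069) for c in C];print(np.array(P));
sa=[(163,210),(133,148),(270,118),(292,174)];sd=[(480,133),(540,68),(648,145),(583,208)]
T=[tri([(f,C[i]),(a,S(*sa[i])),(b,D(*sd[i]))]) for i in range(4)]
for t in T: print(t[0],np.round(t[1],4))
X=np.array([t[0] for t in T]);print(X.mean(0))
for Q in (np.array(P),X):
    print("yaw",[float(np.degrees(np.arctan2(*(Q[i]-Q[j])[[1,0]]))) for i,j in((3,0),(2,1))],[float(np.degrees(np.arctan2(*(Q[i]-Q[j])[[1,0]]))) for i,j in((1,0),(2,3))])
for n,p in dict(viceTR=(62,110),viceBR=(85,168),viceHandle=(45,205),planeB=(75,135),planeR=(158,68),sandT=(180,242),sandL=(150,262),sandR=(222,275),tapeB=(190,95),sq=(350,200)).items(): print(n,plane(f,p,.02)[:2])
E
```

```text
knob (array([0.5362, 0.1164, 0.0869]), [0.0008532627917843785, 0.0010633617916663847, 0.0003634975556447321]) [0.534  0.1172 0.095 ]
[[0.426  0.0875 0.069 ]
 [0.4777 0.2166 0.069 ]
 [0.6442 0.147  0.069 ]
 [0.5886 0.0186 0.069 ]]
[0.4296 0.0867 0.0627] [0.0042 0.0014 0.0031]
[0.4786 0.2172 0.0568] [0.0021 0.0043 0.0024]
[0.6561 0.1394 0.0463] [0.0087 0.0128 0.0074]
[0.5913 0.016  0.0602] [0.0002 0.0002 0.0002]
[0.5389 0.1148 0.0565]
yaw [-22.965411036449158, -22.681547799272348] [68.18091043583055, 66.57161789994291]
yaw [-23.6470150255262, -23.66984901991766] [69.38612830662254, 62.2782843991022]
viceTR [ 0.3834 -0.1426]
viceBR [ 0.4726 -0.1512]
viceHandle [ 0.5072 -0.2416]
planeB [ 0.4221 -0.1417]
planeR [0.3749 0.0157]
sandT [ 0.6371 -0.0585]
sandL [ 0.656  -0.1221]
sandR [ 0.7188 -0.0129]
tapeB [0.4233 0.0454]
sq [0.6544 0.2309]
```

Emit:
{"fn": "apply_moves", "kwargs": {"plan": [0,0,-1.8,0,85,0,0,-3.6,0,85,0,0,-5.4,0,85,0,0,-7.2,0,85,0,0,-9,0,85,0,0,-10.8,0,85,0,0,-12.6,0,85,0,0,-14.4,0,85]}}

```text
time: 2.85
eef_pos: [0.5341, 0.1105, 0.6935]
orientation: [0.156, 0.988, 0.0, 0.0]
ft_force: [1.2, 0.2, 0.4]
width: 0.0853
grip_force: 0.0
```

```bash
python3 - <<'E'
from h import *
s=env.sense();print(np.round(s["eef_pos"],4),np.round(s["orientation"],3),np.round(s["q"],3))
b=cam("side");cv2.imwrite("pics/side1.png",cv2.resize(b["image"][180:380,130:330,::-1],(600,600),interpolation=2))
E
```

```text
[0.5341 0.1105 0.6935] [0.156 0.988 0.    0.   ] [-0.004  0.049  0.944  0.     2.147 -1.261]
```

View pics/side1.png

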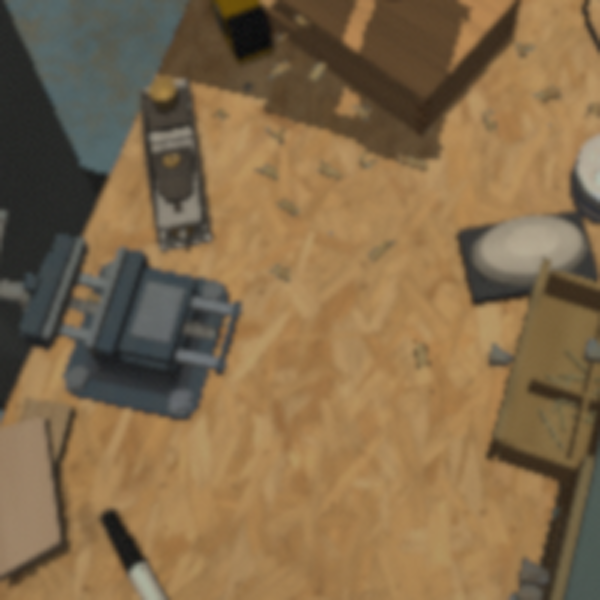

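Emit:
{"fn": "apply_moves", "kwargs": {"plan": [0,0,-1.8,0,85,0,0,-3.6,0,85,0,0,-5.4,0,85,0,0,-7.2,0,85,0,0,-9,0,85,0,0,-10.8,0,85,0,0,-12.6,0,85,0,0,-14.4,0,85]}}

```text
time: 3.7
eef_pos: [0.4765, 0.0982, 0.8864]
orientation: [0.157, 0.988, 0.003, 0.009]
ft_force: [-0.8, -1.0, -0.1]
width: 0.0847
grip_force: 0.0
```

```bash
python3 - <<'E'
from h import *
s=env.sense();print(np.round(s["eef_pos"],4),np.round(R.from_quat(s["orientation"]).as_matrix(),3),np.round(s["q"],3))
b=cam("side");g=lambda x,y,z:np.round(plane(b,(x/3+130,y/3+180),z)[:2],3)
for n,v in dict(viceRod=(240,310,.05),viceBase=(225,330,.01),baseBL=(190,415,.0),planeBR=(212,240,.0),drawerBL=(490,460,.03),knobHandle=(490,355,.03),drawL2=(545,262,.05),sandTL=(460,235,.0),sandBL=(475,302,0),marker=(120,510,.01),toteC=(425,130,.069),board=(75,405,.01),toteBase=(420,160,0)).items(): print(n,g(*v))
E
```

```text
[0.4765 0.0982 0.8864] [[-0.951  0.31   0.02 ]
 [ 0.31   0.951  0.003]
 [-0.018  0.009 -1.   ]] [-0.032  0.355  0.127  0.008  2.64  -1.282]
viceRod [ 0.501 -0.191]
viceBase [ 0.487 -0.197]
baseBL [ 0.481 -0.264]
planeBR [ 0.449 -0.126]
drawerBL [ 0.707 -0.241]
knobHandle [ 0.69  -0.166]
drawL2 [ 0.715 -0.09 ]
sandTL [ 0.645 -0.065]
sandBL [ 0.67  -0.118]
marker [ 0.459 -0.344]
toteC [ 0.599 -0.014]
board [ 0.397 -0.283]
toteBase [ 0.596 -0.007]
```

Emit:
{"fn": "apply_moves", "kwargs": {"plan": [0,0,1,0,85,0,0,2,0,85,0,0,2,0,85,0,0,2,0,85]}}

```text
time: 4.15
eef_pos: [0.4793, 0.0979, 0.8348]
orientation: [0.157, 0.988, 0.003, 0.007]
ft_force: [0.6, 0.7, 1.4]
width: 0.085
grip_force: 0.0
```

```bash
python3 - <<'E'
from h import *
s=env.sense();print(np.round(s["eef_pos"],4),np.round(R.from_quat(s["orientation"]).as_matrix(),3),np.round(s["q"],4))
E
```

```text
[0.4793 0.0979 0.8348] [[-0.95   0.311  0.015]
 [ 0.311  0.951  0.003]
 [-0.014  0.008 -1.   ]] [-0.0328  0.1496  0.5311  0.0058  2.4457 -1.2833]
```

Emit:
{"fn": "apply_moves", "kwargs": {"plan": [-0.2,0.2,1.9,0,85,-0.4,0.4,3.8,0,85,-0.6,0.5,5.7,0,85,-0.8,0.6,7.6,0,85,-1,0.8,9.5,0,85,-1.2,1,11.4,0,85,-1.4,1.1,13.3,0,85,-1.5,1.2,15.2,0,85]}}

```text
time: 4.95
eef_pos: [0.5337, 0.116, 0.4589]
orientation: [0.157, 0.987, 0.003, 0.012]
ft_force: [0.8, 0.4, 0.9]
width: 0.0849
grip_force: 0.0
```

Emit:
{"fn": "apply_moves", "kwargs": {"plan": [0,0,1.9,0,85,0,0,3.8,0,85,0,0,5.7,0,85,0,0,7.6,0,85,0,0,9.4,0,85,0,0,9.9,0,70,0,0,9.9,0,60]}}

```text
time: 5.65
eef_pos: [0.537, 0.1167, 0.209]
orientation: [0.157, 0.988, 0.003, 0.008]
ft_force: [-0.7, -0.6, 0.1]
width: 0.0601
grip_force: 0.0
```

```bash
python3 - <<'E'
from h import *
s=env.sense();print(s["time"],np.round(s["eef_pos"],4),np.round(R.from_quat(s["orientation"]).as_matrix(),3),np.round(s["q"],4))
d=R.from_quat(s["orientation"]).inv().apply(np.array([.534,.117,.0775])-s["eef_pos"])/.025;print(d,s["width"])
save(cam("wrist"),"w2.png")
E
```

```text
5.65 [0.537  0.1167 0.209 ] [[-0.95   0.311  0.017]
 [ 0.311  0.951  0.003]
 [-0.015  0.008 -1.   ]] [ 0.0062  0.0215  1.8467  0.0033  1.2567 -1.2497]
[ 0.19546349 -0.06948458  5.25891397] 0.06011651832141946
```

View pics/w2.png

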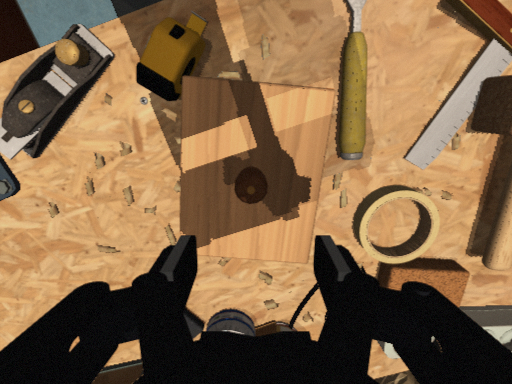

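```bash
python3 - <<'E'
from h import *
f=cam("wrist");s=env.sense()
for z in(.09,.095,.1): print(plane(f,(251,185),z))
P=np.array([plane(f,c,.069) for c in [(184,76),(334,90),(307,263),(182,247)]]);print(P,P.mean(0))
for i,j in((3,0),(2,1),(1,0),(2,3)): print(np.degrees(np.arctan2(*(P[i]-P[j])[[1,0]])),np.linalg.norm(P[i]-P[j]))
E
```

```text
[0.53774109 0.11464331 0.09      ]
[0.53638518 0.11511225 0.095     ]
[0.53502928 0.11558119 0.1       ]
[[0.42845202 0.08770811 0.069     ]
 [0.48175936 0.21273479 0.069     ]
 [0.64669557 0.14284777 0.069     ]
 [0.58567136 0.02106847 0.069     ]] [0.53564458 0.11608979 0.069     ]
-22.970345285680196 0.1707593774763664
-22.96342110463237 0.17913165324496155
66.90816445618103 0.13591667971105828
63.38432567981602 0.1362136177501869
```

Emit:
{"fn": "apply_moves", "kwargs": {"plan": [0.1,-0.1,1.6,0,60,0.1,-0.1,3.2,0,60,0.1,-0.1,4.5,0,60,0.1,-0.1,5.3,0,60,0.1,-0.1,5.3,0,60]}}

```text
time: 6.25
eef_pos: [0.5346, 0.1155, 0.0754]
orientation: [0.157, 0.988, 0.003, 0.007]
ft_force: [0.2, -1.1, -0.0]
width: 0.0602
grip_force: 0.0
```

Emit:
{"fn": "apply_moves", "kwargs": {"plan": [0,0,0,0,20,0,0,0,0,20,0,0,0,0,20,0,0,0,0,20,0,0,0,0,20,0,0,0,0,20], "grip_force": 50}}

```text
time: 6.85
eef_pos: [0.5365, 0.1155, 0.0785]
orientation: [0.157, 0.988, 0.003, 0.011]
ft_force: [1.0, 0.1, 6.1]
width: 0.0279
grip_force: 49.3
```

Emit:
{"fn": "apply_moves", "kwargs": {"plan": [0,0,-0.3,0,20,0,0,-0.6,0,20,0,0,-1,0,20,0,0,-1.8,0,20,0,0,-2.8,0,20,0,0,-4,0,20,0,0,-4,0,20]}}

```text
time: 7.55
eef_pos: [0.5353, 0.1153, 0.1806]
orientation: [0.157, 0.987, 0.004, 0.012]
ft_force: [1.3, 0.4, -0.7]
width: 0.0278
grip_force: 49.5
```

```bash
python3 - <<'E'
from h import *
s=env.sense();print(np.round(s["eef_pos"],4),np.round(R.from_quat(s["orientation"]).as_matrix(),3),np.round(s["ft_force"],2))
save(cam("wrist"),"w3.png")
E
```

```text
[0.5353 0.1153 0.1806] [[-0.95   0.31   0.025]
 [ 0.31   0.951  0.003]
 [-0.023  0.011 -1.   ]] [ 1.27  0.39 -0.66]
```

View pics/w3.png

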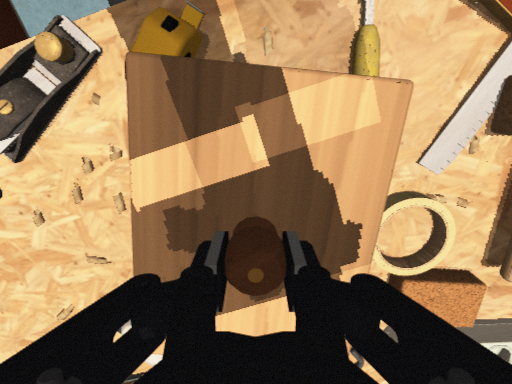

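Emit:
{"fn": "apply_moves", "kwargs": {"plan": [-0.6,-1.2,-1,1.6,20,-1.3,-2.6,-1,3.2,20,-2.1,-4.1,-1,4.8,20,-2.8,-5.6,-1,6.4,20,-3.6,-7.2,-1,8,20,-4.4,-8.8,-1,9.6,20,-5.2,-10.2,-1,11.2,20,-5.7,-11.4,-1,12.6,20]}}

```text
time: 8.4
eef_pos: [0.5782, -0.2019, 0.1979]
orientation: [0.653, 0.758, 0.006, 0.004]
ft_force: [0.2, 0.5, -1.7]
width: 0.0281
grip_force: 49.8
```

Emit:
{"fn": "apply_moves", "kwargs": {"plan": [0,0,0,0.8,20,0,0,0,0.8,20,0,0,0,0.8,20]}}

```text
time: 8.7
eef_pos: [0.5781, -0.1993, 0.1984]
orientation: [0.676, 0.737, 0.006, 0.003]
ft_force: [0.0, -0.1, -2.4]
width: 0.0281
grip_force: 49.8
```

```bash
python3 - <<'E'
from h import *
s=env.sense();M=R.from_quat(s["orientation"]);print(np.round(s["eef_pos"],4),np.round(M.as_matrix(),3),np.round(s["q"],2))
print(M.inv().apply(np.array([.583,-.2,.026])-s["eef_pos"])/.025,np.degrees(np.arctan2(*M.as_matrix()[[1,0],1])))
b=cam("side");a=cam("scene");cv2.imwrite("pics/p4.png",np.hstack([cv2.resize(a["image"][130:330,180:380,::-1],(400,400)),cv2.resize(b["image"][180:380,130:330,::-1],(400,400))]))
E
```

```text
[ 0.5781 -0.1993  0.1984] [[-0.087  0.996  0.014]
 [ 0.996  0.087  0.005]
 [ 0.003  0.014 -1.   ]] [-0.52  0.18  1.7   0.01  1.26 -0.61]
[-0.06773529  0.09653756  6.89597703] 5.007597796888983
```

View pics/p4.png

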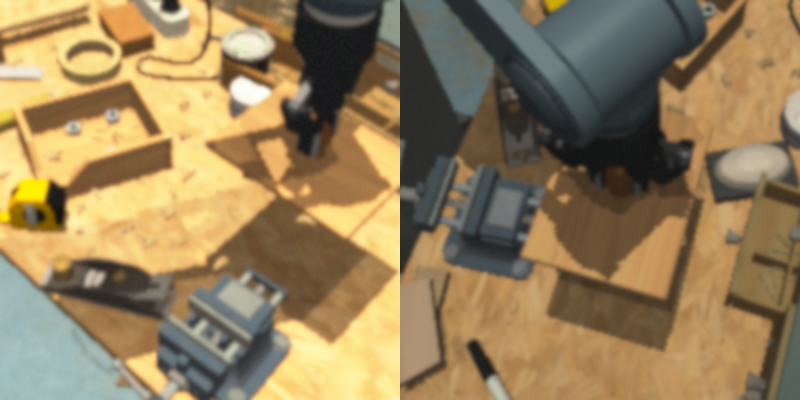

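```bash
python3 - <<'E'
from h import *
b=cam("side");a=cam("scene")
D=lambda x,y:((x-400)/2+130,y/2+180);S=lambda x,y:(x/2+180,y/2+130)
z=.198-.0785+.069
P=[plane(b,D(*p),z) for p in((525,260),(683,298),(700,190))];print(np.round(P,4))
for i,j in((1,0),(2,1)): print(np.degrees(np.arctan2(*(P[i]-P[j])[[1,0]])),np.linalg.norm(P[i]-P[j]))
print([np.round(plane(a,S(*p),z),3) for p in((208,144),(318,235))])
E
```

```text
[[ 0.5154 -0.29    0.1885]
 [ 0.6625 -0.2828  0.1885]
 [ 0.6531 -0.1811  0.1885]]
2.777475713382443 0.14720247518280968
95.24646529314785 0.10216890441699135
[array([ 0.51 , -0.114,  0.188]), array([ 0.49 , -0.269,  0.188])]
```

Emit:
{"fn": "apply_moves", "kwargs": {"plan": [0,0,1.6,0.4,20,0,0,3.2,0.4,20,0,0,4.8,0.4,20,0,0,5.8,0.4,20,0,0,6.4,0.4,20,0,0,6.7,0.4,20,0,0,6.8,0.4,20,0,0,6.8,0.4,20]}}

```text
time: 9.7
eef_pos: [0.5824, -0.1999, 0.031]
orientation: [0.689, 0.725, 0.007, 0.006]
ft_force: [0.2, 0.4, -1.5]
width: 0.0283
grip_force: 49.8
```

Emit:
{"fn": "apply_moves", "kwargs": {"plan": [0,0,0.05,0,20,0,0,0.1,0,20,0,0,0.1,0,20]}}

```text
time: 10.0
eef_pos: [0.5818, -0.1996, 0.0279]
orientation: [0.689, 0.725, 0.007, 0.005]
ft_force: [0.4, -0.1, -0.2]
width: 0.0285
grip_force: 49.8
```

Emit:
{"fn": "apply_moves", "kwargs": {"plan": [0,0,0.05,0,20,0,0,0.1,0,20,0,0,0.1,0,20]}}

```text
time: 10.3
eef_pos: [0.5818, -0.1995, 0.025]
orientation: [0.689, 0.725, 0.007, 0.005]
ft_force: [1.3, 0.9, 0.3]
width: 0.0281
grip_force: 50.1
```

Emit:
{"fn": "apply_moves", "kwargs": {"plan": [0,0,0.05,0,20,0,0,0.1,0,20,0,0,0.1,0,20]}}

```text
time: 10.6
eef_pos: [0.5821, -0.1996, 0.0245]
orientation: [0.689, 0.725, 0.006, 0.004]
ft_force: [-4.9, 3.8, 14.3]
width: 0.0283
grip_force: 51.5
```

Contact. Ease up slightly, open and rise.

Emit:
{"fn": "apply_moves", "kwargs": {"plan": [0,0,-0.08,0,20,0,0,-0.08,0,24,0,0,-0.08,0,32,0,0,-0.08,0,44,0,0,-0.08,0,60,0,0,-0.08,0,60]}}

```text
time: 11.2
eef_pos: [0.5814, -0.1994, 0.0241]
orientation: [0.689, 0.725, 0.007, 0.004]
ft_force: [-0.4, 0.7, 0.6]
width: 0.06
grip_force: 0.0
```

Emit:
{"fn": "apply_moves", "kwargs": {"plan": [0,0,-1,0,60,0,0,-2,0,60,0,0,-3.8,0,60,0,0,-5.6,0,60,0,0,-7.4,0,60,0,0,-9,0,60,0,0,-9,0,60]}}

```text
time: 11.9
eef_pos: [0.5811, -0.2018, 0.2573]
orientation: [0.689, 0.725, 0.008, 0.011]
ft_force: [1.0, -1.2, 0.1]
width: 0.0598
grip_force: 0.0
```

```bash
python3 - <<'E'
from h import *
s=env.sense();M=R.from_quat(s["orientation"]);print(np.round(s["eef_pos"],4),np.round(M.as_matrix(),3),np.round(s["q"],2))
ims=[cam(n)["image"][:,:,::-1] for n in("scene","side")]
cv2.imwrite("pics/p5.png",np.hstack([cv2.resize(ims[0][130:330,150:350],(400,400)),cv2.resize(ims[1][110:360,130:380],(400,400))]))
E
```

```text
[ 0.5811 -0.2018  0.2573] [[-0.051  0.998  0.027]
 [ 0.999  0.051 -0.004]
 [-0.005  0.027 -1.   ]] [-0.52  0.13  1.64  0.01  1.34 -0.58]
```

View pics/p5.png

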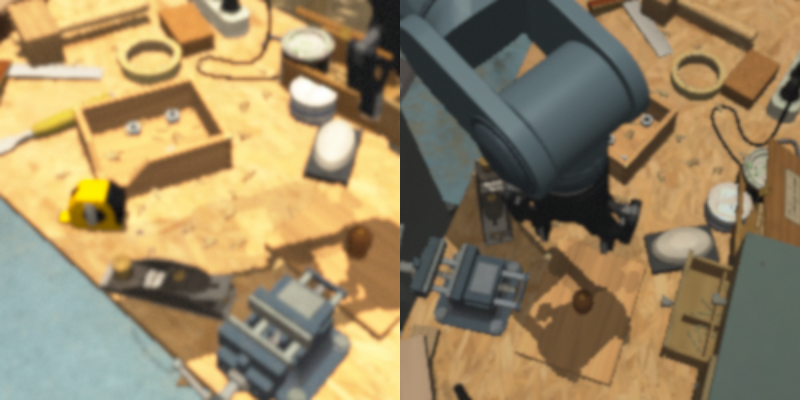

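Emit:
{"fn": "apply_moves", "kwargs": {"plan": [1.6,0.3,0,0.8,60,3.2,0.5,0,1.6,60,4.8,0.8,0,2.4,60,6.4,1,0,3.2,60,8,1.3,0,4,60,9.6,1.5,0,4.8,50,11.3,1.8,0,5.2,50,11.3,1.8,0,5.2,50]}}

```text
time: 12.8
eef_pos: [0.6074, 0.0887, 0.2479]
orientation: [0.833, 0.553, 0.006, 0.001]
ft_force: [-1.2, -0.7, 0.6]
width: 0.05
grip_force: 0.0
```

```bash
python3 - <<'E'
from h import *
f=cam("wrist");s=env.sense();M=R.from_quat(s["orientation"]);print(np.round(s["eef_pos"],4),np.round(M.as_matrix(),3),np.round(s["q"],2))
print(np.degrees(np.arctan2(*M.as_matrix()[[1,0],1])))
save(f,"w6.png")
c,y=np.array([.5355,.116]),np.radians(-22.9);A=np.array([[np.cos(y),-np.sin(y)],[np.sin(y),np.cos(y)]])
for p in((90,70),(90,-70),(-90,70),(-90,-70),(81,61),(81,-61)):
    print(p,np.round(proj(f,[*(c+A@np.array(p)/1e3),.06])))
E
```

```text
[0.6074 0.0866 0.2479] [[ 0.389  0.921  0.011]
 [ 0.921 -0.389  0.003]
 [ 0.008  0.009 -1.   ]] [-0.04  0.14  1.65  0.    1.34  0.35]
-22.871816479739778
(90, 70) [266. 113.]
(90, -70) [265. 232.]
(-90, 70) [ 99. 112.]
(-90, -70) [116. 232.]
(81, 61) [258. 121.]
(81, -61) [257. 225.]
```

View pics/w6.png

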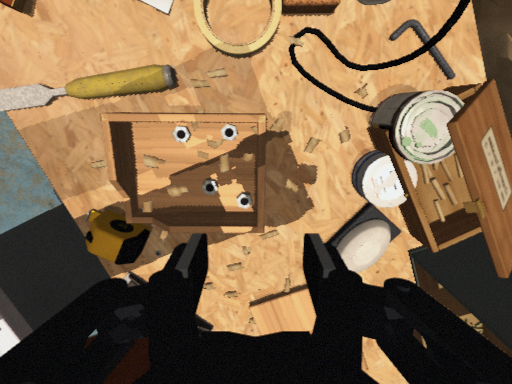

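Emit:
{"fn": "apply_moves", "kwargs": {"plan": [-0.05,0.1,1.6,0,50,-0.1,0.15,3.2,0,50,-0.15,0.2,4.8,0,50,-0.15,0.2,6.4,0,50,-0.15,0.2,7.7,0,50,-0.15,0.2,8.4,0,50,-0.15,0.2,8.6,0,50,-0.15,0.2,8.6,0,50]}}

```text
time: 13.65
eef_pos: [0.6151, 0.0791, 0.0355]
orientation: [0.834, 0.551, 0.007, 0.003]
ft_force: [0.1, 0.1, 0.3]
width: 0.0502
grip_force: 0.0
```

Emit:
{"fn": "apply_moves", "kwargs": {"plan": [0,0,0,0,30,0,0,0,0,18,0,0,0,0,12,0,0,0,0,0,0,0,0,0,0,0,0,0,0,0,0,0,0,0,0,0,0,0,0,0], "grip_force": 90}}

```text
time: 14.45
eef_pos: [0.6157, 0.0798, 0.0372]
orientation: [0.834, 0.551, 0.008, 0.003]
ft_force: [-2.2, 0.6, 6.7]
width: 0.0073
grip_force: 88.8
```

```bash
python3 - <<'E'
from h import *
s=env.sense();M=R.from_quat(s["orientation"]);print(np.round(s["eef_pos"],4),np.round(M.as_matrix(),3),np.round(s["q"],2),s["width"],s["grip_force"],s["ft_force"])
E
```

```text
[0.6157 0.0798 0.0372] [[ 0.392  0.92   0.017]
 [ 0.92  -0.392  0.003]
 [ 0.01   0.014 -1.   ]] [-0.06  0.41  1.74  0.01  0.97  0.34] 0.007299262121544297 88.78971934318542 [-2.20652483  0.6207944   6.70608365]
```

Emit:
{"fn": "apply_moves", "kwargs": {"plan": [0,0,-0.2,0,0,0,0,-0.5,0,0,0,0,-1,0,0,0,0,-1.7,0,0,0,0,-2.5,0,0,0,0,-3.4,0,0,0,0,-4.4,0,0,0,0,-4.8,0,0], "grip_force": 110}}

```text
time: 15.25
eef_pos: [0.6151, 0.0791, 0.1601]
orientation: [0.834, 0.551, 0.01, 0.005]
ft_force: [0.3, 0.6, -3.2]
width: 0.0071
grip_force: 107.8
```

```bash
python3 - <<'E'
from h import *
s=env.sense();M=R.from_quat(s["orientation"]);print(np.round(s["eef_pos"],4),np.round(M.as_matrix(),3),s["width"],s["grip_force"],s["ft_force"],s["torque"])
f=cam("wrist");save(f,"w7.png")
E
```

```text
[0.6151 0.0791 0.1601] [[ 0.392  0.92   0.022]
 [ 0.92  -0.392  0.003]
 [ 0.011  0.019 -1.   ]] 0.007067974654046658 107.769935131073 [ 0.32834346  0.61149683 -3.1622707 ] [-0.10066565 -0.28708427 -0.00285233]
```

```bash
cat >fk.py <<'E'
import numpy as np
from scipy.optimize import least_squares
D=np.array([[1.081,.2455,1.5585,1.339,.202,.617,.230],[-.012,-.064,1.708,1.498,.5367,.1062,.3308],[-.004,.049,.944,2.147,.5341,.1105,.6935],[-.032,.355,.127,2.64,.4765,.0982,.8864],[-.0328,.1496,.5311,2.4457,.4793,.0979,.8348],[.0062,.0215,1.8467,1.2567,.537,.1167,.209],[-.06,.41,1.74,.97,.6157,.0798,.0372],[-.52,.13,1.64,1.34,.5811,-.2018,.2573]])
def fk(p,q2,q3,q5):
    a,b,d,h,c,L,e=p;s=q2+q3;t=s+q5
    return c+a*np.sin(q2)+b*np.sin(s)+d*np.cos(s)+L*np.sin(t)+e*np.cos(t), h+a*np.cos(q2)+b*np.cos(s)-d*np.sin(s)+L*np.cos(t)-e*np.sin(t)
def res(p):
    r=D[:,4]*np.cos(D[:,0])+D[:,5]*np.sin(D[:,0]);R,Z=fk(p,*D[:,1:4].T);return np.r_[R-r,Z-D[:,6],(p[4:]-[0,.25,0])*.001]
P=least_squares(res,[.45,.45,0,.3,0,.25,0]).x
if __name__=="__main__":
    print(np.round(P,3),np.abs(res(P)).max())
    for q2 in np.arange(.2,1.3,.1): print(round(q2,1),np.round(fk(P,q2,.13,np.pi-q2-.13),3),np.round(fk(P,q2,.13,np.pi-q2-.13-.58),3))
    from h import *
    b=cam("side");a=cam("scene")
    print([np.round(plane(b,p,0)[:2],2) for p in((416,192),(400,100))],[np.round(plane(a,p,0)[:2],2) for p in((200,95),(300,130),(475,245))])
E
python3 fk.py
```

```text
[0.418 0.569 0.067 0.228 0.016 0.206 0.015] 0.0010776840163356782
0.2 [0.331 0.948] [0.446 0.973]
0.3 [0.422 0.91 ] [0.537 0.935]
0.4 [0.508 0.864] [0.624 0.889]
0.5 [0.59  0.809] [0.705 0.834]
0.6 [0.666 0.746] [0.781 0.771]
0.7 [0.734 0.676] [0.85  0.701]
0.8 [0.796 0.599] [0.911 0.624]
0.9 [0.85  0.517] [0.965 0.542]
1.0 [0.895 0.43 ] [1.01  0.455]
1.1 [0.931 0.338] [1.046 0.363]
1.2 [0.958 0.244] [1.073 0.269]
[array([0.95, 0.23]), array([0.88, 0.57])] [array([0.88, 0.66]), array([0.97, 0.21]), array([ 0.87, -0.44])]
```

Emit:
{"fn": "apply_moves", "kwargs": {"plan": [0,0,-0.6,0,0,0,0,-1.6,0,0,0,0,-2.8,0,0,0,0,-4,0,0,0,0,-5.2,0,0,0,0,-6.4,0,0,0,0,-7.4,0,0,0,0,-8,0,0]}}

```text
time: 16.2
eef_pos: [0.6104, 0.0785, 0.3579]
orientation: [0.834, 0.551, 0.008, 0.004]
ft_force: [0.8, 0.7, -2.9]
width: 0.0066
grip_force: 108.0
```

Emit:
{"fn": "apply_moves", "kwargs": {"plan": [0.4,-0.3,-0.6,-0.2,0,1.2,-0.8,-1.8,-0.5,0,2.2,-1.5,-3,-0.8,0,3.2,-2.2,-4.2,-1.1,0,4.2,-2.9,-5.4,-1.4,0,5.2,-3.5,-6.6,-1.6,0,6,-4,-7.6,-1.8,0,6.5,-4.3,-8,-1.9,0]}}

```text
time: 17.0
eef_pos: [0.5708, 0.2721, 0.5582]
orientation: [0.785, 0.62, 0.008, 0.004]
ft_force: [0.3, -0.1, -3.1]
width: 0.0067
grip_force: 107.9
```

```bash
python3 - <<'E'
from h import *
s=env.sense();M=R.from_quat(s["orientation"]);print(np.round(s["eef_pos"],4),np.round(M.as_matrix(),3),np.round(s["q"],3),s["width"])
E
```

```text
[0.5708 0.2721 0.5582] [[ 0.232  0.973  0.018]
 [ 0.973 -0.232  0.004]
 [ 0.008  0.016 -1.   ]] [ 0.266  0.14   1.099 -0.     1.885  0.5  ] 0.006738651814152355
```

Emit:
{"fn": "apply_moves", "kwargs": {"plan": [0.5,-0.2,-0.2,-0.2,0,1.4,-0.5,-0.4,-0.4,0,2.5,-0.9,-0.6,-0.6,0,3.7,-1.3,-0.8,-0.8,0,4.9,-1.7,-1,-1,0,6.1,-2.1,-1.3,-1.1,0,7.1,-2.4,-1.5,-1.2,0,7.6,-2.6,-1.6,-1.3,0]}}

```text
time: 17.8
eef_pos: [0.5521, 0.472, 0.5936]
orientation: [0.748, 0.663, 0.005, 0.003]
ft_force: [1.1, 0.7, -3.5]
width: 0.0061
grip_force: 108.0
```

```bash
cat >st.py <<'E'
from h import *
from fk import fk,P
s=env.sense();M=R.from_quat(s["orientation"]).as_matrix();q=s["q"];z=M[:,2];np.set_printoptions(precision=3,suppress=True)
u=np.array([np.cos(q[0]),np.sin(q[0]),0])
print("t",s["time"],"pos",s["eef_pos"],"q",q,"w",s["width"],"F",s["ft_force"])
# tilt of tool (= tote) and the downhill direction in the tote frame; tote x=tool y, tote y=tool x, tote z=-tool z
g=M.T@[0,0,-1];gt=np.array([g[1],g[0],-g[2]])
print("tilt",np.degrees(np.arccos(-z[2])),"downhill in tote",np.degrees(np.arctan2(gt[1],gt[0]))%360,"arm dir in tool",M.T@u,"up in tool",-g)
E
python3 st.py
```

```text
t 17.8 pos [0.552 0.472 0.594] q [ 0.553  0.432  0.679 -0.006  2.02   0.672] w 0.006135114539269463 F [ 1.077  0.674 -3.504]
tilt 0.6953067987438044 downhill in tote 193.98014470681468 arm dir in tool [0.624 0.781 0.011] up in tool [ 0.003  0.012 -1.   ]
```

Emit:
{"fn": "apply_moves", "kwargs": {"plan": [0.3,0.4,0,0,0,0.8,1,0,0,0,1.4,1.7,0,0,0,2,2.5,0,0,0,2.4,3,0,0,0,2.8,3.5,0,0,0,3.1,3.9,0,0,0,3.4,4.2,0,0,0]}}

```text
time: 18.6
eef_pos: [0.6436, 0.5215, 0.579]
orientation: [0.749, 0.662, 0.019, 0.005]
ft_force: [1.0, 0.2, -2.5]
width: 0.0067
grip_force: 108.1
```

```bash
python3 st.py
```

```text
t 18.6 pos [0.644 0.521 0.579] q [ 0.545  0.827  0.127 -0.003  2.15   0.667] w 0.006655059523825777 F [ 1.011  0.212 -2.541]
tilt 2.1985296605965763 downhill in tote 214.37866224514698 arm dir in tool [0.62  0.784 0.038] up in tool [ 0.022  0.032 -0.999]
```

Emit:
{"fn": "apply_moves", "kwargs": {"plan": [1.2,1.6,0,0,0]}}

```text
time: 18.7
eef_pos: [0.6606, 0.5271, 0.5644]
orientation: [0.748, 0.662, 0.032, 0.005]
ft_force: [-0.3, 0.6, -3.5]
width: 0.0068
grip_force: 108.2
```

Emit:
{"fn": "apply_moves", "kwargs": {"plan": [1.2,1.6,0,0,0]}}

```text
time: 18.8
eef_pos: [0.68, 0.5319, 0.5446]
orientation: [0.748, 0.662, 0.042, 0.006]
ft_force: [1.3, -0.0, -3.9]
width: 0.0068
grip_force: 108.3
```

```bash
python3 st.py
```

```text
t 18.8 pos [0.68  0.532 0.545] q [0.532 0.869 0.127 0.004 2.06  0.657] w 0.006801480637047859 F [ 1.349 -0.    -3.913]
tilt 4.884396900491962 downhill in tote 220.08675263536 arm dir in tool [0.607 0.791 0.085] up in tool [ 0.055  0.065 -0.996]
```

Emit:
{"fn": "apply_moves", "kwargs": {"plan": [1.2,1.6,0,0,0,2.4,3.2,0,0,0,3.6,4.8,0,0,0,4.8,6.4,0,0,0]}}

```text
time: 19.2
eef_pos: [0.7177, 0.5387, 0.4983]
orientation: [0.748, 0.661, 0.055, 0.007]
ft_force: [-0.6, 0.3, -3.0]
width: 0.0066
grip_force: 108.1
```

```bash
python3 st.py
```

```text
t 19.2 pos [0.718 0.539 0.498] q [0.516 0.925 0.127 0.009 1.979 0.643] w 0.006628582654340259 F [-0.564  0.343 -2.955]
tilt 6.363162438289445 downhill in tote 221.10793644021888 arm dir in tool [0.592 0.798 0.11 ] up in tool [ 0.073  0.084 -0.994]
```

Emit:
{"fn": "apply_moves", "kwargs": {"plan": [0.9,1.2,-1.3,0,0]}}

```text
time: 19.3
eef_pos: [0.7197, 0.5346, 0.5068]
orientation: [0.748, 0.661, 0.063, 0.007]
ft_force: [-0.2, -0.5, -5.5]
width: 0.007
grip_force: 108.2
```

Emit:
{"fn": "apply_moves", "kwargs": {"plan": [0.9,1.2,-1.3,0,0]}}

```text
time: 19.4
eef_pos: [0.7193, 0.5289, 0.5294]
orientation: [0.747, 0.66, 0.079, 0.009]
ft_force: [-1.3, 1.0, -2.2]
width: 0.0067
grip_force: 108.3
```

Emit:
{"fn": "apply_moves", "kwargs": {"plan": [0.9,1.2,-1.3,0,0]}}

```text
time: 19.5
eef_pos: [0.7185, 0.5234, 0.5491]
orientation: [0.746, 0.659, 0.094, 0.011]
ft_force: [-0.4, 0.5, -3.8]
width: 0.0068
grip_force: 108.2
```

Emit:
{"fn": "apply_moves", "kwargs": {"plan": [0.9,1.2,-1.3,0,0]}}

```text
time: 19.6
eef_pos: [0.718, 0.5182, 0.5659]
orientation: [0.745, 0.658, 0.106, 0.012]
ft_force: [-0.1, 0.8, -3.6]
width: 0.0069
grip_force: 108.2
```

```bash
python3 st.py
```

```text
t 19.6 pos [0.718 0.518 0.566] q [0.49  0.85  0.127 0.028 1.952 0.626] w 0.006884110556256612 F [-0.12   0.837 -3.56 ]
tilt 12.295390885097445 downhill in tote 222.06852242663268 arm dir in tool [0.56  0.801 0.211] up in tool [ 0.143  0.158 -0.977]
```

Emit:
{"fn": "apply_moves", "kwargs": {"plan": [0.9,1.3,-1.1,0,0]}}

```text
time: 19.7
eef_pos: [0.7201, 0.5133, 0.5786]
orientation: [0.744, 0.658, 0.119, 0.013]
ft_force: [-0.1, -0.1, -2.8]
width: 0.0067
grip_force: 108.4
```

Emit:
{"fn": "apply_moves", "kwargs": {"plan": [0.9,1.3,-1.1,0,0]}}

```text
time: 19.8
eef_pos: [0.7226, 0.5083, 0.59]
orientation: [0.743, 0.656, 0.131, 0.015]
ft_force: [0.7, -0.3, -3.7]
width: 0.0069
grip_force: 108.3
```

Emit:
{"fn": "apply_moves", "kwargs": {"plan": [0.9,1.3,-1.1,0,0]}}

```text
time: 19.9
eef_pos: [0.7243, 0.5031, 0.6023]
orientation: [0.742, 0.655, 0.142, 0.016]
ft_force: [1.2, 0.7, -4.3]
width: 0.0066
grip_force: 108.3
```

Emit:
{"fn": "apply_moves", "kwargs": {"plan": [0.9,1.3,-1.1,0,0]}}

```text
time: 20.0
eef_pos: [0.7251, 0.4979, 0.6156]
orientation: [0.74, 0.654, 0.154, 0.017]
ft_force: [-0.1, 0.1, -3.6]
width: 0.0065
grip_force: 108.3
```

Emit:
{"fn": "apply_moves", "kwargs": {"plan": [0.9,1.3,-1.1,0,0]}}

```text
time: 20.1
eef_pos: [0.7253, 0.4925, 0.6295]
orientation: [0.739, 0.653, 0.167, 0.019]
ft_force: [0.9, -0.0, -4.1]
width: 0.007
grip_force: 108.3
```

```bash
python3 st.py
```

```text
t 20.1 pos [0.725 0.493 0.63 ] q [0.452 0.781 0.127 0.055 1.9   0.603] w 0.007049159785348402 F [ 0.921 -0.035 -4.123]
tilt 19.31460376690813 downhill in tote 222.06749029704594 arm dir in tool [0.507 0.797 0.327] up in tool [ 0.222  0.246 -0.944]
```

Emit:
{"fn": "apply_moves", "kwargs": {"plan": [1.1,1.3,-0.8,0,0]}}

```text
time: 20.2
eef_pos: [0.7269, 0.4923, 0.6392]
orientation: [0.737, 0.651, 0.18, 0.021]
ft_force: [-0.1, -0.1, -2.9]
width: 0.0065
grip_force: 108.4
```

Emit:
{"fn": "apply_moves", "kwargs": {"plan": [1.1,1.3,-0.8,0,0]}}

```text
time: 20.3
eef_pos: [0.7283, 0.4931, 0.6465]
orientation: [0.735, 0.65, 0.192, 0.022]
ft_force: [0.3, 0.3, -5.1]
width: 0.0067
grip_force: 108.4
```

Emit:
{"fn": "apply_moves", "kwargs": {"plan": [1.1,1.3,-0.8,0,0]}}

```text
time: 20.4
eef_pos: [0.7293, 0.4931, 0.6552]
orientation: [0.733, 0.648, 0.204, 0.023]
ft_force: [0.5, 0.8, -3.9]
width: 0.0069
grip_force: 108.4
```

Emit:
{"fn": "apply_moves", "kwargs": {"plan": [1.1,1.3,-0.8,0,0]}}

```text
time: 20.5
eef_pos: [0.7297, 0.4924, 0.6654]
orientation: [0.731, 0.646, 0.216, 0.025]
ft_force: [0.3, -0.3, -2.9]
width: 0.0071
grip_force: 108.3
```

Emit:
{"fn": "apply_moves", "kwargs": {"plan": [1.1,1.3,-0.8,0,0]}}

```text
time: 20.6
eef_pos: [0.7294, 0.4914, 0.6765]
orientation: [0.729, 0.644, 0.229, 0.027]
ft_force: [0.9, 0.0, -3.6]
width: 0.0064
grip_force: 108.4
```

```bash
python3 st.py
```

```text
t 20.6 pos [0.729 0.491 0.676] q [0.443 0.736 0.128 0.076 1.818 0.602] w 0.006416587176833051 F [ 0.874  0.004 -3.566]
tilt 26.617028221061332 downhill in tote 221.86359091968765 arm dir in tool [0.467 0.766 0.442] up in tool [ 0.299  0.334 -0.894]
```

Emit:
{"fn": "apply_moves", "kwargs": {"plan": [1.1,1.4,-0.5,0,0]}}

```text
time: 20.7
eef_pos: [0.733, 0.4915, 0.6842]
orientation: [0.727, 0.642, 0.242, 0.029]
ft_force: [1.2, -0.0, -3.8]
width: 0.0066
grip_force: 108.5
```

Emit:
{"fn": "apply_moves", "kwargs": {"plan": [1.1,1.4,-0.5,0,0]}}

```text
time: 20.8
eef_pos: [0.7375, 0.4914, 0.6889]
orientation: [0.725, 0.64, 0.254, 0.03]
ft_force: [-0.1, 0.2, -3.6]
width: 0.0068
grip_force: 108.5
```

Emit:
{"fn": "apply_moves", "kwargs": {"plan": [1.1,1.4,-0.5,0,0]}}

```text
time: 20.9
eef_pos: [0.7411, 0.491, 0.6951]
orientation: [0.722, 0.638, 0.266, 0.032]
ft_force: [-0.1, -0.3, -3.4]
width: 0.0067
grip_force: 108.4
```

Emit:
{"fn": "apply_moves", "kwargs": {"plan": [1.1,1.4,-0.5,0,0]}}

```text
time: 21.0
eef_pos: [0.7438, 0.4902, 0.7029]
orientation: [0.72, 0.635, 0.278, 0.033]
ft_force: [-0.6, -0.0, -2.8]
width: 0.0068
grip_force: 108.4
```

Emit:
{"fn": "apply_moves", "kwargs": {"plan": [1.1,1.4,-0.5,0,0]}}

```text
time: 21.1
eef_pos: [0.7456, 0.4892, 0.712]
orientation: [0.717, 0.633, 0.29, 0.035]
ft_force: [0.1, -0.3, -3.4]
width: 0.0066
grip_force: 108.4
```

```bash
python3 st.py
```

```text
t 21.1 pos [0.746 0.489 0.712] q [0.426 0.711 0.128 0.099 1.716 0.594] w 0.006629589084150583 F [ 0.134 -0.293 -3.424]
tilt 34.00923023329593 downhill in tote 221.64025552690597 arm dir in tool [0.411 0.727 0.551] up in tool [ 0.372  0.418 -0.829]
```

Emit:
{"fn": "apply_moves", "kwargs": {"plan": [-0.2,-0.3,0.2,0,0,-0.6,-0.8,0.5,0,0,-1.2,-1.6,1,0,0,-2,-2.7,1.6,0,0,-2.8,-3.8,2.2,0,0,-3.6,-4.9,2.9,0,0,-4.2,-5.7,3.4,0,0,-4.5,-6.1,3.6,0,0]}}

```text
time: 21.9
eef_pos: [0.6462, 0.4425, 0.5282]
orientation: [0.718, 0.633, 0.288, 0.035]
ft_force: [0.5, -0.2, -2.2]
width: 0.0068
grip_force: 108.5
```

Emit:
{"fn": "apply_moves", "kwargs": {"plan": [-0.2,-0.3,0.2,0,0,-0.3,-0.4,0.2,0,0,-0.3,-0.4,0.2,0,0,-0.3,-0.4,0.2,0,0,-0.3,-0.4,0.2,0,0]}}

```text
time: 22.4
eef_pos: [0.6414, 0.4399, 0.5219]
orientation: [0.717, 0.633, 0.29, 0.035]
ft_force: [-0.2, -0.6, -4.2]
width: 0.0065
grip_force: 108.5
```

```bash
python3 st.py; python3 - <<'E'
from h import *
s=env.sense();M=R.from_quat(s["orientation"]).as_matrix();o=s["eef_pos"]
def tw(p): d=np.array(p)-[85.5,-2,37];return o+M@np.array([d[1],d[0],-d[2]])/1e3
pts=dict(pour=(-81,-61,6),foot=(-90,-70,0),c2=(-81,61,6),c3=(81,-61,6),rim=(-90,70,60))
ims=[]
for n in("wrist","scene","side"):
    f=cam(n);save(f,n+"8.png");print(n,{k:np.round(proj(f,tw(v))).astype(int).tolist() for k,v in pts.items()})
    p=proj(f,tw((-40,-20,20)));h=170 if n=="wrist" else 75
    x,y=[int(np.clip(v,h,m-h)) for v,m in zip(p,(512,384))];ims.append(cv2.resize(f["image"][y-h:y+h,x-h:x+h,::-1],(400,400) if n=="wrist" else (200,200) if 0 else (400,400)));print((x-h,y-h,400/2/h))
cv2.imwrite("pics/p8.png",cv2.resize(np.vstack([np.hstack([ims[0],ims[1]])]),(800,400)))
cv2.imwrite("pics/p8s.png",ims[2])
cv2.imwrite("pics/p8all.png",cv2.resize(np.hstack(ims),(800,267)))
E
```

```text
t 22.4 pos [0.641 0.44  0.522] q [0.423 0.13  1.25  0.108 1.177 0.536] w 0.006532982303008163 F [-0.238 -0.569 -4.195]
tilt 34.03115243223656 downhill in tote 221.60454918955054 arm dir in tool [0.409 0.728 0.551] up in tool [ 0.372  0.418 -0.829]
wrist {'pour': [14, 304], 'foot': [11, 310], 'c2': [-35, 123], 'c3': [249, 304], 'rim': [-196, 107]}
(0, 44, 1.1764705882352942)
scene {'pour': [121, 33], 'foot': [121, 39], 'c2': [94, 3], 'c3': [172, -7], 'rim': [77, -13]}
(47, 0, 2.6666666666666665)
side {'pour': [286, -17], 'foot': [283, -12], 'c2': [300, -62], 'c3': [353, -32], 'rim': [288, -84]}
(229, 0, 2.6666666666666665)
```

```bash
python3 - <<'E'
from h import *
s=env.sense();M=R.from_quat(s["orientation"]).as_matrix()
for t in((.6,.25,.4),):print(M.T@(np.array(t)-s["eef_pos"])/.025)
def tw(p,o): d=np.array(p)-[85.5,-2,37];return np.array(o)+M@np.array([d[1],d[0],-d[2]])/1e3
for n in("scene","side"):
    f=cam(n);print(n,[np.round(proj(f,tw(v,(.6,.25,.4)))).tolist() for v in((-81,-61,6),(81,61,6),(-81,61,60),(81,-61,60),(-85,-65,30),(-40,-40,6))])
E
```

```text
[-8.89946597 -1.99722973  0.85555974]
scene [[161.0, 111.0], [183.0, 36.0], [122.0, 65.0], [208.0, 55.0], [157.0, 109.0], [169.0, 94.0]]
side [[247.0, 75.0], [323.0, 21.0], [249.0, 14.0], [296.0, 57.0], [239.0, 71.0], [264.0, 66.0]]
```

Emit:
{"fn": "apply_moves", "kwargs": {"plan": [-0.3,0,0,0,0,-1,-0.2,0.1,0,0,-2,-0.4,0.2,0,0,-3.2,-0.7,0.3,0,0,-4.4,-1,0.4,0,0,-5.6,-1.3,0.6,0,0,-6.8,-1.5,0.7,0,0,-7.8,-1.7,0.8,0,0]}}

```text
time: 23.45
eef_pos: [0.606, 0.2718, 0.4129]
orientation: [0.717, 0.633, 0.289, 0.035]
ft_force: [0.4, -0.5, -3.8]
width: 0.0066
grip_force: 108.5
```

Emit:
{"fn": "apply_moves", "kwargs": {"plan": [-0.7,-0.2,0,0,0,-1.1,-0.3,0.1,0,0,-1.2,-0.3,0.1,0,0,-1.2,-0.3,0.1,0,0,-1.2,-0.3,0.1,0,0]}}

```text
time: 23.95
eef_pos: [0.6004, 0.2485, 0.3987]
orientation: [0.717, 0.633, 0.29, 0.035]
ft_force: [0.8, -0.5, -1.2]
width: 0.0067
grip_force: 108.5
```

```bash
python3 st.py; python3 - <<'E'
from h import *
s=env.sense();M=R.from_quat(s["orientation"]).as_matrix();o=s["eef_pos"]
def tw(p): d=np.array(p)-[85.5,-2,37];return o+M@np.array([d[1],d[0],-d[2]])/1e3
ims=[]
for n,h in(("scene",60),("side",60),("wrist",150)):
    f=cam(n);save(f,n+"9.png");print(n,[np.round(proj(f,tw(v))).astype(int).tolist() for v in((-81,-61,6),(0,0,6),(81,-61,6),(-81,61,6))])
    p=proj(f,tw((-50,-35,10)))
    x,y=[int(np.clip(v,h,m-h)) for v,m in zip(p,(512,384))];ims.append(cv2.resize(f["image"][y-h:y+h,x-h:x+h,::-1],(400,400),interpolation=2));print(x-h,y-h,200/h)
    g=f["image"][y-h:y+h,x-h:x+h].astype(int);hsv=cv2.cvtColor(g.astype(np.uint8),cv2.COLOR_RGB2HSV)
top=np.hstack([ims[0],ims[1]]);bot=cv2.resize(ims[2],(300,300))
cv2.imwrite("pics/p9.png",np.vstack([cv2.resize(top,(600,300)),np.hstack([bot,bot*0])]))
E
```

```text
t 23.95 pos [0.6   0.248 0.399] q [ 0.113 -0.163  1.755  0.311  1.034  0.147] w 0.006690248586533447 F [ 0.799 -0.479 -1.171]
tilt 34.01613016277646 downhill in tote 221.59134864703574 arm dir in tool [0.134 0.859 0.494] up in tool [ 0.371  0.418 -0.829]
scene [[162, 112], [173, 73], [214, 69], [133, 78]]
104 35 3.3333333333333335
side [[247, 76], [283, 50], [308, 73], [261, 30]]
199 4 3.3333333333333335
wrist [[14, 304], [120, 222], [249, 304], [-35, 123]]
0 84 1.3333333333333333
```

View pics/p9.png

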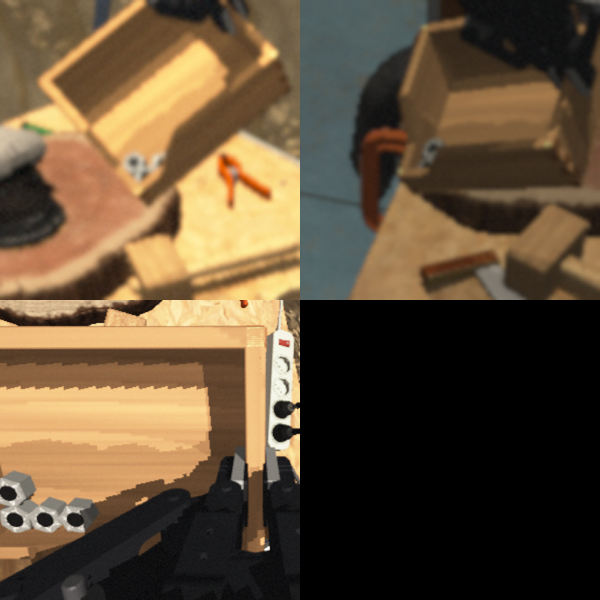

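```bash
python3 - <<'E'
from h import *
s=env.sense();f=cam("wrist");M=R.from_quat(s["orientation"]).as_matrix();o=s["eef_pos"]
def tote(px,h): # point at height h above tote origin on pixel ray
    d=ray(f,px);n=M[:,2];k=((37-h)/1e3-n@(f["c"]-o))/(n@d);t=M.T@(f["c"]+k*d-o);return np.round([85.5+1e3*t[1],-2+1e3*t[0]],1)
for p in((8,278),(15,304),(45,304),(76,304)): print("nut",tote(p,16))
for p in((245,131),(248,110)): print("rim corner",tote(p,60))
im=f["image"];g=cv2.cvtColor(im,cv2.COLOR_RGB2HSV);m=((g[:,:,1]<45)&(g[:,:,2]>110)).astype(np.uint8);m[:240]=0;m[:,120:]=0;m[335:]=0
n,l,st,c=cv2.connectedComponentsWithStats(m);print([(st[i].tolist()) for i in range(1,n) if st[i][4]>30])
E
```

```text
nut [-70.7 -33.8]
nut [-70.7 -53.1]
nut [-51.2 -53.1]
nut [-31.  -53.1]
rim corner [81.5 60.9]
rim corner [82.8 69. ]
[[0, 255, 93, 61, 2460]]
```

```bash
python3 -c "
from station import env
print(abs(env.sense()['qvel']).max(),env.hand_in())"
```

```text
the job is handed in; nothing more can be done
0.00886309331636239 None
```

The lid lies flat, knob up, on clear bench, and I handed in with the tote held about 27 cm clear of the bench, still and tipped 34° towards its pouring corner. All four nuts rest touching there in an L (three along one wall, one beside them), the farthest about 51 mm from the inner corner, and none spilled. The moves have no tilt, so I got it by repeatedly pushing the arm against its reach limit; joint 3 read 0.127 rad there, against a stated limit of 0.13.

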